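# Load the red-stone ring post into the setter's bench holder

## Robot

A 6-joint arm with a two-finger parallel gripper is mounted at the origin on the work surface. World frame = base frame: x ahead of the robot, y to its left, z up, the work surface at z = 0. Lengths are in m, angles in degrees, forces in N, time in s.
With the tool pointing down it reaches from about 0.325 to 0.85 m from the base axis. Payload 15.5 kg.
Tool frame: the origin (TCP) lies at the very end of the fingers, on their centre line; the grasp point (between the pads) lies arm.grip_depth behind it (arm.grip_depth is the distance from the TCP to the grasp point, in m); z points along the fingers, y is the direction in which the jaws open and shut (so a half turn about z gives the same grasp; the last joint's range is limited). The gripper opens to 91 mm and grips with 3 to 60 N. Pads are 32 mm wide; open, the fingers measure 118 mm over their backs; the gripper's body (76 mm by 178 mm) begins 60 mm behind the grasp point.
Start: joints at [-72.909, 28.281, 77.091, -0, 74.628, -5.472], TCP at [0.24, -0.577, 0.214] pointing down, gripper open.
Joint ranges: [-166.48, 166.48], [-47.26, 123.95], [12.59, 153.08], [-70.14, 250.14], [6.76, 159.57], [-176.63, 176.63]. Speed limits (degrees/s): [108.29, 108.29, 147.25, 172.46, 172.46, 172.46].

## Interface

Orientations are given as a 3x3 rotation matrix whose columns are the frame's x, y, z axes.
In Python, from rig import arm gives the robot as it stands. Calls block until the motion is done:
- arm.move_to(position, orientation): joint-space move of the TCP to a pose.
- arm.move_l(position, orientation=None, feed=0.15): straight line of the TCP; orientation=None keeps the orientation; feed is the mean speed in m/s.
- arm.move_joints(angles): joint-space move.
- arm.grip(opening): finger opening in m; the grip force is fixed at half the most; returns when the fingers have stopped.
- arm.sleep(seconds).
- arm.solve_ik(position, orientation): joint angles nearest the present ones, or None.
- arm.snapshot(name): name is "scene" or "top" or "wrist"; returns the picture (480x640x3 uint8, red, green, blue); there is no depth.
- arm.get_calibration(name): a dict with "intrinsics" (3x3 intrinsics, pixels), "cam_to_world" (4x4, takes a point from camera to world coordinates). Camera axes: x right, y down, z forward; pixel columns grow to the right and rows downward; lengths in m; the calibration is good to about 2 mm. The wrist camera is an equidistant fisheye: a pixel r from the principal point sees the ray r / f radians off the axis. A picture is of the moment at which its call begins: read the wrist's pose just before it. get_calibration takes no time and is no camera call; for the wrist camera it gives the pose at the moment of the call.
A pose or a line that the arm cannot do raises arm.Unreachable and nothing moves.
- arm.sign_off(): hands the job in, once; it reports no verdict.
Readings, each from a call of its own:
- arm.current_t(): time.
- arm.current_joint_positions(): joint angles.
- arm.current_dq(): joint speeds.
- arm.current_tau(): joint torques, N m.
- arm.current_ee_pos(): TCP position.
- arm.current_tool_rot(): TCP orientation.
- arm.current_force(): force on the tool from outside, world axes, zero at the start.
- arm.current_torque(): the same for the moment, N m.
- arm.current_width(): finger opening in m.
Only numpy, scipy, OpenCV 4.12 (cv2) and the standard library are available. Lean on these libraries where they do the work, as an engineer would, in place of code of your own. Each camera call takes 0.05 s, during which the arm holds its last target.

## Task

Take the post that carries the ring with the red stone out of the wooden rack and slide it down into the bench post holder, past the side spring plunger, until it is fully home on the stop inside, with the collar's long sides in line with the plunger. Feel for the stop and press gently, do not force it; then let go so that the plunger alone grips the upright post. Leave the other two posts standing in the rack.

Things in the scene. Friction and masses are not known exactly. Their poses are not given: they have to be found in the camera images.
- red_post: Steel ring post to load, about 150 g. Origin: centre of its foot; z up the post. Round shank 14 mm wide, z 0 to 78 mm, lowest 16 mm tapered to a 7 mm foot. Brass collar z 78 to 108 mm, 30 mm along x, 18 mm along y: grip it across y. Jaws, gold ring and red stone above, to z 137 mm, within 22 (x) by 12 (y) mm. Starts upright in a rack hole, foot 10 mm above the table.
- blue_post: Same post with a blue stone, in another rack hole. Leave it there. Origin and axes as red_post.
- bare_post: Same post with empty jaws, no ring, in another rack hole. Leave it there. Origin and axes as red_post.
- rack: Fixed wooden block 200 (x) by 56 (y) by 40 mm high, origin centre of its underside. Three square holes 16 mm wide, 30 mm deep, along its x axis at -60, 0 and 60 mm; which post is in which hole varies. The posts' collars lie roughly (0.3 rad) along the row.
- holder: Fixed post holder: aluminium block 50 (x) by 44 (y) mm, top at z 70 mm, on a steel plate 100 by 80 mm. Origin: centre of the underside, under the vertical bore. The spring plunger enters the bore from the +x side at z 58 mm (brass barrel, red knob sticking out to 62 mm from the bore). Collar x must end along holder x, either way round.
- bore_mouth (a point): Centre of the bore's mouth, 70 mm above the table. Bore 15.8 mm wide, 2.5 mm chamfer. A rigid stop, unseen inside, lies anywhere from 34 to 58 mm below the mouth, differently each time; the post is home when its foot rests on it, so it must be felt.
- plunger (a joint): Spring plunger travel in m: 0 sprung in, its round nose 3.6 mm into the path of a centred shank; 0.0015 to 0.004 when a shank pushes it back. It meets the foot about 7 mm below the mouth and is fully back by 28 mm; it presses sideways with 10 to 13 N, and so drags on the sliding shank with 4 to 16 N, more if held off-centre.
- ejector (a joint): Spring pin on the stop's face, travel in m: 0 free, standing 4 mm above the face; 0.004 when a foot rests on the face. It pushes up with 1 to 3 N; the plunger's grip holds the post down against it. Pressing about 10 N harder than the drag is enough to seat the post; pushing down with more than 30 N is forcing it.
Things that resemble listed ones, but are neither listed nor needed, are in the scene too. Leave any orange or purple look-alike of the red_post alone.

How it is judged (in metres and radians):
On the way, in this order (a step that is already met when the one before it is completed fails the run):
1. the red-stone post is drawn up out of the rack (z of red_post in the frame of rack above 0.045 m), for 0.1 s.
2. its shank has entered the holder's bore and pushed the plunger back (z of red_post in the frame of bore_mouth below -0.02 m and horizontal distance between red_post and bore_mouth below 0.004 m and value of joint plunger above 0.001 m), for 0.1 s.
At the end, for the whole second after the job is handed in: The red-stone post stands upright (within 0.08 rad) in the holder's bore, foot within 1 mm of the stop face (ejector pressed over 3 mm of its 4), plunger pushed back on the shank, collar's long sides within 0.2 rad of the plunger's line (either way round), released and at rest (value of joint ejector above 0.003 m and value of joint plunger above 0.001 m and z of red_post in the frame of bore_mouth below -0.03 m and horizontal distance between red_post and bore_mouth below 0.004 m and angle between red_post's own z axis and vertical below 0.08 rad and angle between the x axis of red_post and the x axis of holder, either way round below 0.2 rad and linear speed of red_post below 0.01 m/s and contact force between red_post and the fingers below 0.1 N); the robot touches nothing.
It fails at once if the post is forced into the holder (more than 60 N between them) (contact force between red_post and holder above 60 N).
It fails at once if the blue post is moved from its place in the rack (distance of blue_post from where it was at the start of the episode above 0.015 m).
It fails at once if the bare post is moved from its place in the rack (distance of bare_post from where it was at the start of the episode above 0.015 m).
It also fails if it takes over 67 s, if anything falls off the work surface, if the arm or the gripper's body presses on something with over 40 N, if the wrist force passes 120 N, or if a joint passes its speed limit or range.

## Working session

There is one attempt and no reset: what is moved stays moved. The work goes in short steps, each a Python script; the robot and the scene stay as the last script left them, time stands still between calls to the robot, and variables do not carry over. Pictures are saved under pics/ and viewed, and the job is handed in when it is done.

```bash
ls; mkdir -p pics; python3 - <<'E'
from rig import arm
import cv2,numpy as np
np.set_printoptions(precision=4,suppress=True)
for n in ["scene","top","wrist"]:
    im=arm.snapshot(n); cv2.imwrite(f"pics/{n}0.png",im[:,:,::-1])
    c=arm.get_calibration(n); print(n,c["intrinsics"],c["cam_to_world"])
print(arm.grip_depth,arm.current_t(),arm.current_tool_rot(),arm.current_width(),arm.current_force())
E
```

```text
pics
scene [[576.7361   0.     318.4762]
 [  0.     576.7361 245.081 ]
 [  0.       0.       1.    ]] [[ 0.0686  0.7595 -0.6469  1.2603]
 [ 0.9975 -0.0416  0.057  -0.011 ]
 [ 0.0164 -0.6492 -0.7605  0.8214]
 [ 0.      0.      0.      1.    ]]
top [[443.0012   0.     322.7095]
 [  0.     443.0012 245.8602]
 [  0.       0.       1.    ]] [[-0.0227 -0.993   0.1156  0.511 ]
 [-0.9996  0.0248  0.0168  0.0582]
 [-0.0195 -0.1152 -0.9932  0.7436]
 [ 0.      0.      0.      1.    ]]
wrist [[371.6483   0.     325.211 ]
 [  0.     371.6483 243.4702]
 [  0.       0.       1.    ]] [[ 0.384  -0.8932 -0.2339  0.3053]
 [-0.9233 -0.3718 -0.0957 -0.55  ]
 [-0.0014  0.2527 -0.9675  0.3843]
 [ 0.      0.      0.      1.    ]]
0.0188 0.15 [[ 0.9234  0.3837 -0.0003]
 [ 0.3837 -0.9234  0.0009]
 [ 0.0001 -0.001  -1.    ]] 0.09113843814202666 [0.4595 0.0267 0.9125]
```

View pics/scene0.png

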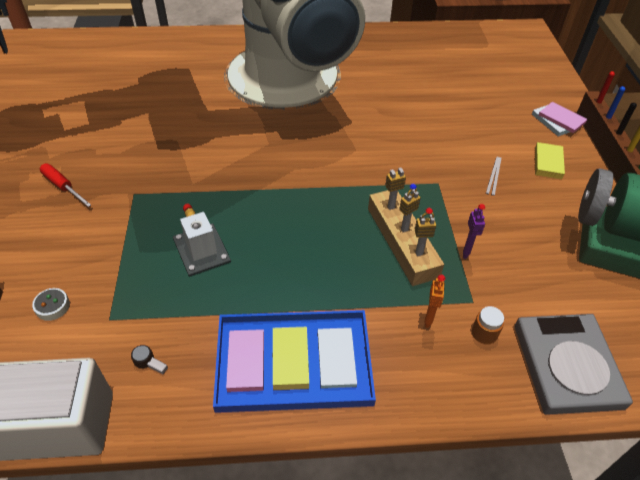

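View pics/top0.png

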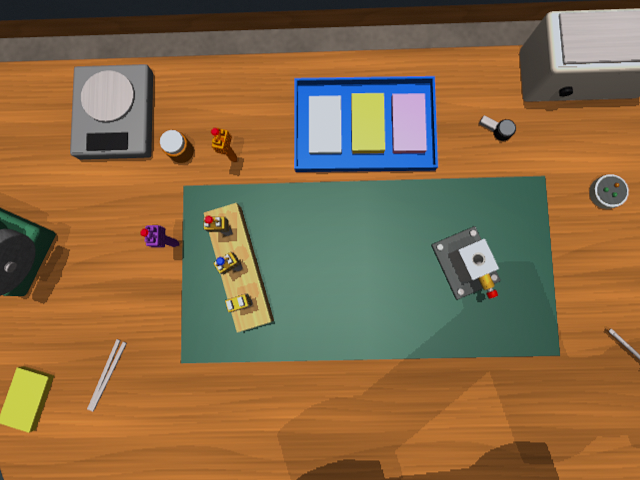

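View pics/wrist0.png

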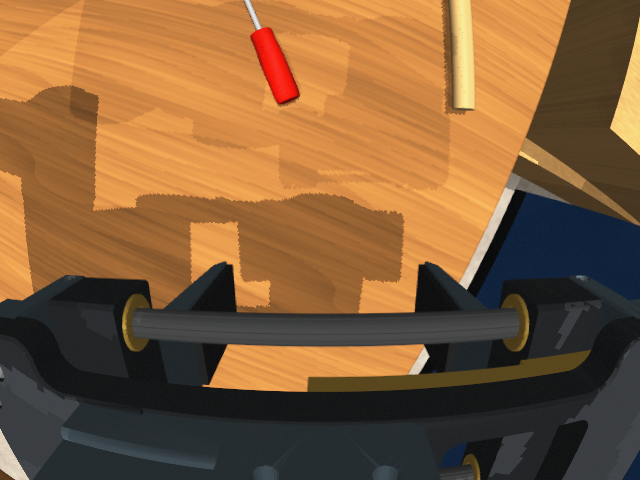

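Candidates for the target: the brass post with a red stone in the rack, top (215,223) / scene (426,225). The look-alikes are the orange post at top (221,137) and the purple post at top (153,236), both outside the rack. The blue post is at (226,262) and the bare post at (237,303). I choose the brass one in the rack and will check it in a crop.

```bash
python3 - <<'E'
import cv2,numpy as np
a=cv2.imread("pics/top0.png");b=cv2.imread("pics/scene0.png")
x=cv2.resize(a[190:340,190:290],None,fx=4,fy=4,interpolation=cv2.INTER_CUBIC)
y=cv2.resize(a[220:310,420:515],None,fx=4,fy=4,interpolation=cv2.INTER_CUBIC)
y=cv2.copyMakeBorder(y,0,600-y.shape[0],0,0,cv2.BORDER_CONSTANT)
cv2.imwrite("pics/crop_top.png",np.hstack([x,y]))
x=cv2.resize(b[155:290,360:450],None,fx=4,fy=4,interpolation=cv2.INTER_CUBIC)
y=cv2.resize(b[195:280,165:240],None,fx=5,fy=5,interpolation=cv2.INTER_CUBIC)
y=cv2.copyMakeBorder(y,0,540-y.shape[0],0,0,cv2.BORDER_CONSTANT)
cv2.imwrite("pics/crop_scene.png",np.hstack([x,y]))
E
```

```text
(no output)
```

View pics/crop_top.png

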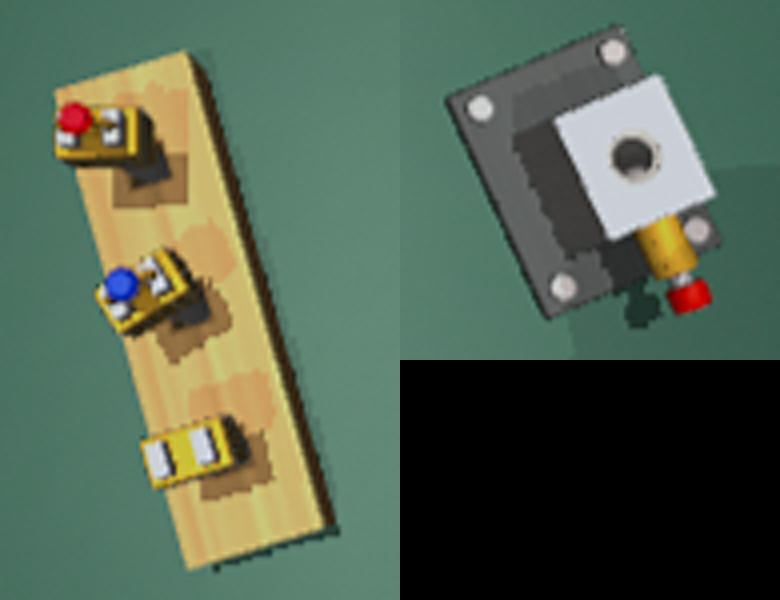

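View pics/crop_scene.png

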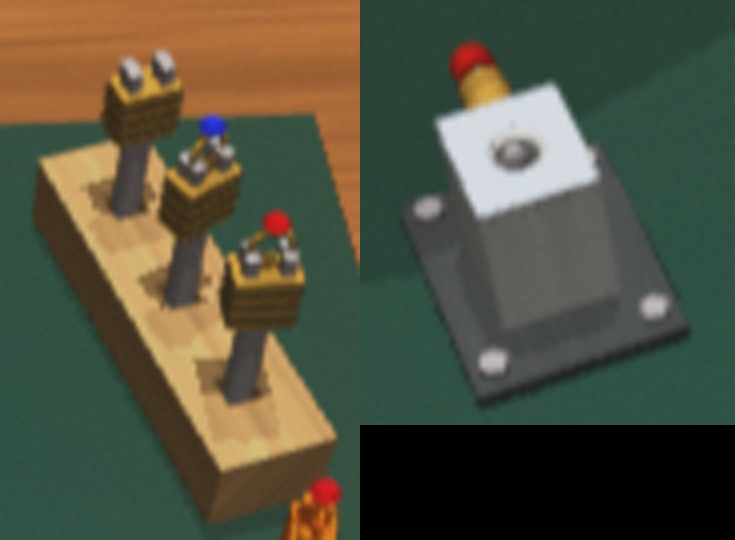

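The crops confirm it: the brass post at top (215,223) has the red stone, and blue and bare are next to it in the row. The holder's plunger points to image lower right in the top view. The collars' long sides lie across the row, so I go by the images. Now I measure.

```bash
cat > h.py <<'E'
import cv2,numpy as np
np.set_printoptions(precision=4,suppress=True)
from rig import arm
def ray(n,px,cal=None):
    c=cal or arm.get_calibration(n);K=c["intrinsics"];T=c["cam_to_world"]
    x=(px[0]-K[0,2])/K[0,0];y=(px[1]-K[1,2])/K[1,1]
    if n=="wrist":
        r=np.hypot(x,y);d=np.array([x/r*np.sin(r),y/r*np.sin(r),np.cos(r)]) if r>0 else np.array([0,0,1.])
    else: d=np.array([x,y,1.])
    d=T[:3,:3]@d;return T[:3,3],d/np.linalg.norm(d)
def onz(n,px,z,cal=None):
    o,d=ray(n,px,cal);return o+d*(z-o[2])/d[2]
def tri(rs):
    A=0;b=0
    for o,d in rs:
        P=np.eye(3)-np.outer(d,d);A=A+P;b=b+P@o
    p=np.linalg.solve(A,b);return p,[np.linalg.norm((np.eye(3)-np.outer(d,d))@(p-o)) for o,d in rs]
def blobs(m,amin=4):
    n,l,s,c=cv2.connectedComponentsWithStats(m.astype(np.uint8));return [(s[i,4],c[i],s[i,:4],l==i) for i in range(1,n) if s[i,4]>=amin]
E
python3 - <<'E'
from h import *
im={n:cv2.imread(f"pics/{n}0.png") for n in("top","scene")}
# red stones / blue / knob
roi={"top":(190,190,520,345),"scene":(165,150,445,290)}
for n in im:
    x0,y0,x1,y1=roi[n];h=cv2.cvtColor(im[n],cv2.COLOR_BGR2HSV)
    def B(m):
        mm=np.zeros(m.shape,bool);mm[y0:y1,x0:x1]=m[y0:y1,x0:x1];return blobs(mm,6)
    H,S,V=h[:,:,0].astype(int),h[:,:,1],h[:,:,2]
    print(n,"red",[(a,c) for a,c,_,_ in B(((H<6)|(H>174))&(S>180)&(V>100))])
    print(n,"blue",[(a,c) for a,c,_,_ in B((H>110)&(H<130)&(S>150)&(V>80))])
    for a,c,bb,m in B((S<40)&(V>170)):
        if a>200:
            cn=cv2.findContours(m.astype(np.uint8),cv2.RETR_EXTERNAL,cv2.CHAIN_APPROX_NONE)[0][0]
            bx=cv2.boxPoints(cv2.minAreaRect(cn));q=cv2.approxPolyDP(cn,5,True)[:,0]
            print("holder top",a,c,q.tolist());P=np.array([onz(n,p,.07)[:2] for p in q]);print(P,P.mean(0))
            hole=B((m==0)&(cv2.drawContours(np.zeros(m.shape,np.uint8),[cn],-1,1,-1)>0))
            print("bore",[(a,c,onz(n,c,.07)) for a,c,_,_ in hole])
    # brass collars
    print(n,"brass",[(a,c,bb) for a,c,bb,_ in B((H>18)&(H<30)&(S>170)&(V>120)) if a>30])
    # rack top
E
```

```text
top red [(np.int32(46), array([208.3478, 219.3043])), (np.int32(56), array([492.4286, 293.8393]))]
top blue [(np.int32(48), array([220.   , 260.875]))]
holder top 847 [478.281  258.6753] [[484, 239], [459, 249], [473, 279], [498, 268]]
[[ 0.5938 -0.1763]
 [ 0.5794 -0.1375]
 [ 0.5334 -0.1559]
 [ 0.5491 -0.1944]] [ 0.5639 -0.166 ]
bore [(np.int32(99), array([477.9697, 258.8283]), array([ 0.5637, -0.1652,  0.07  ]))]
top brass [(np.int32(81), array([215.2593, 225.4568]), array([204, 217,  20,  13], dtype=int32)), (np.int32(90), array([228.3333, 263.2444]), array([219, 253,  18,  20], dtype=int32)), (np.int32(133), array([486.7444, 281.4211]), array([480, 274,  14,  15], dtype=int32)), (np.int32(126), array([237.7619, 302.9841]), array([228, 295,  20,  17], dtype=int32))]
scene red [(np.int32(33), array([186.303 , 206.3939])), (np.int32(28), array([428.8571, 210.6071])), (np.int32(36), array([440.8611, 277.6111]))]
scene blue [(np.int32(25), array([412.64, 186.16]))]
holder top 478 [196.0377 224.5439] [[203, 212], [181, 219], [188, 237], [211, 230]]
[[ 0.532  -0.1562]
 [ 0.5471 -0.1939]
 [ 0.5905 -0.1783]
 [ 0.5763 -0.1397]] [ 0.5615 -0.167 ]
bore [(np.int32(48), array([195.8125, 225.4375]), array([ 0.5641, -0.1668,  0.07  ]))]
scene brass [(np.int32(39), array([395.2564, 176.9487]), array([388, 173,  17,   8], dtype=int32)), (np.int32(31), array([409.4194, 200.6774]), array([402, 198,  17,   7], dtype=int32)), (np.int32(40), array([424.975, 224.025]), array([418, 220,  17,   7], dtype=int32))]
```

```bash
python3 - <<'E'
from h import *
print("stone",tri([ray("top",(208.35,219.3)),ray("scene",(428.86,210.6))]))
print("blue",tri([ray("top",(220,260.9)),ray("scene",(412.64,186.16))]))
k=tri([ray("top",(492.43,293.84)),ray("scene",(186.3,206.4))]);print("knob",k)
d=k[0][:2]-[.564,-.166];print(np.degrees(np.arctan2(d[1],d[0])),np.linalg.norm(d))
# holder edges
P=np.array([onz("top",p,.07)[:2] for p in [(484,239),(459,249),(473,279),(498,268)]])
for i in range(4):
  e=P[(i+1)%4]-P[i];print("edge",np.linalg.norm(e),np.degrees(np.arctan2(e[1],e[0])))
# rack top face corners (crop/4 + 190)
C=[(54,92),(188,50),(328,527),(188,570)]
P=np.array([onz("top",(190+u/4,190+v/4),.04)[:2] for u,v in C]);print(P,P.mean(0))
for i in range(4):
  e=P[(i+1)%4]-P[i];print("edge",np.linalg.norm(e),np.degrees(np.arctan2(e[1],e[0])))
c=P.mean(0);d=(P[0]+P[1]-P[2]-P[3]);d/=np.linalg.norm(d);print([c+s*d*.06 for s in(1,0,-1)])
# red collar top face z=.118
im=cv2.imread("pics/top0.png")
for q in ([(55,160),(135,165),(137,105),(60,105)],[(155,488),(235,474),(225,417),(143,440)]):
  P=np.array([onz("top",(190+u/4,190+v/4),.118)[:2] for u,v in q]);print(P.mean(0))
  e=P[1]-P[0]+P[2]-P[3];print("ang",np.degrees(np.arctan2(e[1],e[0])),np.linalg.norm(e)/2)
E
```

```text
stone (array([0.6213, 0.2247, 0.1454]), [np.float64(0.00014383223295202013), np.float64(0.00014383223295191385)])
blue (array([0.5634, 0.2081, 0.1459]), [np.float64(0.00023306321467281442), np.float64(0.00023306321467267703)])
knob (array([ 0.5104, -0.1873,  0.0634]), [np.float64(0.0013394695751942766), np.float64(0.0013394695751942636)])
-158.37244862067723 0.05768365235767196
edge 0.04130522177934459 110.34599515655184
edge 0.04949980990249156 -158.2464377199118
edge 0.041603344107191575 -67.8550806224224
edge 0.048202005976889506 22.12159225897968
[[0.6513 0.2622]
 [0.6672 0.2077]
 [0.4748 0.1525]
 [0.4594 0.2077]] [0.5632 0.2075]
edge 0.05680237764328538 -73.76915342264724
edge 0.20013833273895257 -164.00620017759684
edge 0.05734010225177421 105.64562720176902
edge 0.1995556111032253 15.83957422879061
[array([0.6209, 0.224 ]), array([0.5632, 0.2075]), array([0.5055, 0.1911])]
[0.6201 0.224 ]
ang -93.31798632589583 0.028393781653589252
[0.505  0.1906]
ang -78.50044052206887 0.029165884557034855
```

```bash
cat >> h.py <<'E'
def R(a):
    a=np.radians(a);c,s=np.cos(a),np.sin(a);return np.array([[c,s,0],[s,-c,0],[0,0,-1.]])
E
python3 - <<'E'
from h import *
for a in(-93.3,86.7):print(a,arm.solve_ik([.6208,.2242,.22],R(a)),arm.solve_ik([.6208,.2242,.09],R(a)))
for a in(-158.3,21.7):print(a,arm.solve_ik([.564,-.166,.22],R(a)),arm.solve_ik([.564,-.166,.1],R(a)))
E
```

```text
-93.3 [  14.6763   30.8847   71.257    -0.       77.8584 -162.0237] [  14.6763   38.3793   79.0619   -0.       62.5588 -162.0237]
86.7 [14.6763 30.8847 71.257  -0.     77.8584 17.9763] [14.6763 38.3793 79.0619 -0.     62.5588 17.9763]
-158.3 [ -22.2188   24.946    82.0409   -0.       73.0131 -133.9188] [ -22.2188   32.8194   89.572    -0.       57.6086 -133.9188]
21.7 [-22.2188  24.946   82.0409  -0.      73.0131  46.0812] [-22.2188  32.8194  89.572   -0.      57.6086  46.0812]
```

```bash
python3 - <<'E'
from h import *
import pickle
def shot(k):
    c=arm.get_calibration("wrist");im=arm.snapshot("wrist");cv2.imwrite(f"pics/{k}.png",im[:,:,::-1]);pickle.dump(c,open(f"pics/{k}.pkl","wb"))
arm.move_to([.564,-.166,.2],R(21.7));print(arm.current_t());shot("wh")
arm.move_to([.6208,.2242,.21],R(86.7));shot("wr")
print(arm.current_t(),arm.current_force())
E
```

```text
2.05
3.6167 [-0.7631 -0.345  -0.2308]
```

View pics/wh.png

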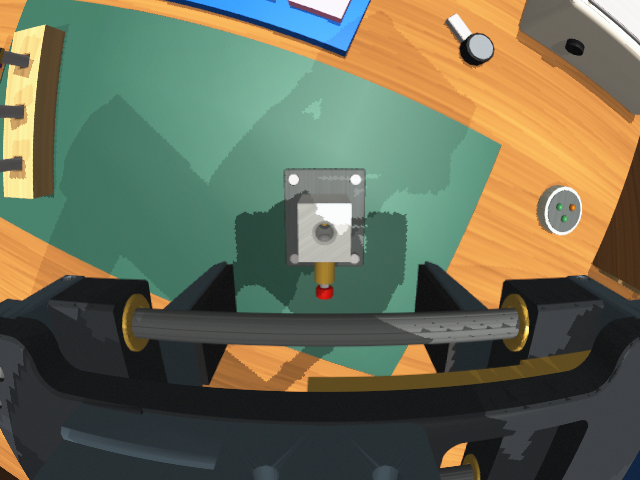

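View pics/wr.png

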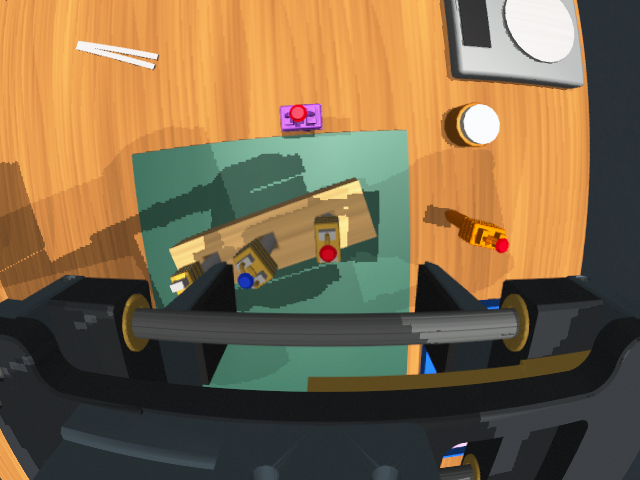

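```bash
python3 - <<'E'
from h import *
import pickle
a=cv2.imread("pics/wh.png");b=cv2.imread("pics/wr.png")
x=cv2.resize(a[165:305,270:375],None,fx=4,fy=4,interpolation=cv2.INTER_CUBIC)
y=cv2.resize(b[195:295,290:365],None,fx=5.6,fy=5.6,interpolation=cv2.INTER_CUBIC)[:560]
cv2.imwrite("pics/crop_w.png",np.hstack([x[:560],y]));print(x.shape,y.shape)
c=pickle.load(open("pics/wh.pkl","rb"))
H=cv2.cvtColor(a,cv2.COLOR_BGR2HSV)
m=((H[:,:,1]<30)&(H[:,:,2]>150));m[:195]=0;m[265:]=0;m[:,:290]=0;m[:,360:]=0
for A,ct,bb,mm in blobs(m,200):
    cn=cv2.findContours(mm.astype(np.uint8),cv2.RETR_EXTERNAL,cv2.CHAIN_APPROX_NONE)[0][0]
    bx=cv2.boxPoints(cv2.minAreaRect(cn));P=np.array([onz("wrist",p,.07,c)[:2] for p in bx]);print(bx,P,P.mean(0))
    for i in range(4):
        e=P[(i+1)%4]-P[i];print("edge",np.linalg.norm(e),np.degrees(np.arctan2(e[1],e[0])))
g=cv2.GaussianBlur(cv2.cvtColor(a,cv2.COLOR_BGR2GRAY),(3,3),0)
h=((H[:,:,2]<140));h[:215]=0;h[250:]=0;h[:,:305]=0;h[:,345:]=0
print([(A,ct,onz("wrist",ct,.07,c)) for A,ct,_,_ in blobs(h,20)])
E
```

```text
(560, 420, 3) (560, 420, 3)
[[298. 203.]
 [358. 203.]
 [358. 262.]
 [298. 262.]] [[ 0.5803 -0.1365]
 [ 0.5985 -0.1822]
 [ 0.5519 -0.2018]
 [ 0.533  -0.1544]] [ 0.5659 -0.1687]
edge 0.049106734511506954 -68.30428138287597
edge 0.05054908957830239 -157.15179573150235
edge 0.05102117117195753 111.65202444885563
edge 0.05050793319827356 20.677307767179418
[(np.int32(283), array([324.1307, 232.1943]), array([ 0.5654, -0.1655,  0.07  ]))]
```

View pics/crop_w.png

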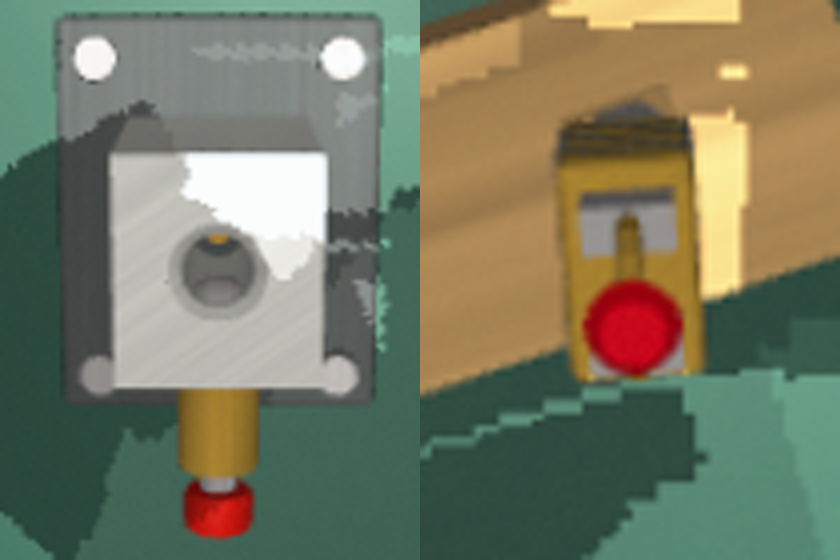

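```bash
python3 - <<'E'
from h import *
import pickle
c=pickle.load(open("pics/wr.pkl","rb"))
P=np.array([onz("wrist",(290+(u-420)/5.6,195+v/5.6),.118,c)[:2] for u,v in [(564,158),(690,156),(704,372),(577,378)]])
print(P,P.mean(0));e=P[2]-P[1]+P[3]-P[0];print(np.degrees(np.arctan2(e[1],e[0])),np.linalg.norm(e)/2)
e=P[1]-P[0];print(np.degrees(np.arctan2(e[1],e[0])),np.linalg.norm(e))
print("stone",onz("wrist",(290+(632-420)/5.6,195+328/5.6),.1454,c), arm.current_ee_pos())
E
```

```text
[[0.6152 0.2407]
 [0.6314 0.24  ]
 [0.6318 0.2108]
 [0.6149 0.2109]] [0.6233 0.2256]
-89.8611858289018 0.029463354891333532
-2.465071465797412 0.016233703745572692
stone [0.6229 0.2254 0.1454] [0.6211 0.2228 0.21  ]
```

```bash
python3 - <<'E'
from h import *
print(arm.current_ee_pos(),arm.current_joint_positions())
p=[.622,.2247];A=R(88.7)
arm.grip(.036);print(arm.current_t(),arm.current_width())
arm.move_l([*p,.17],A,feed=.15)
print(arm.current_ee_pos(),arm.current_force())
arm.move_l([*p,.085],A,feed=.1)
print(arm.current_t(),arm.current_ee_pos(),arm.current_force())
for n in("scene","wrist"):cv2.imwrite(f"pics/{n}1.png",arm.snapshot(n)[:,:,::-1])
a=cv2.imread("pics/scene1.png")[110:310,330:530];b=cv2.imread("pics/wrist1.png")[120:320,210:430]
cv2.imwrite("pics/c1.png",np.hstack([cv2.resize(a,(400,400)),cv2.resize(b,(400,400))]))
E
```

```text
[0.6211 0.2228 0.21  ] [14.5631 31.3504 72.022  -0.0149 76.6344 17.9965]
4.5667 0.03598609145736095
[0.6219 0.2247 0.17  ] [ 0.5399 -0.0985  0.9265]
5.9833 [0.6225 0.2248 0.0857] [ 0.6212  0.3926 -0.0582]
```

View pics/c1.png

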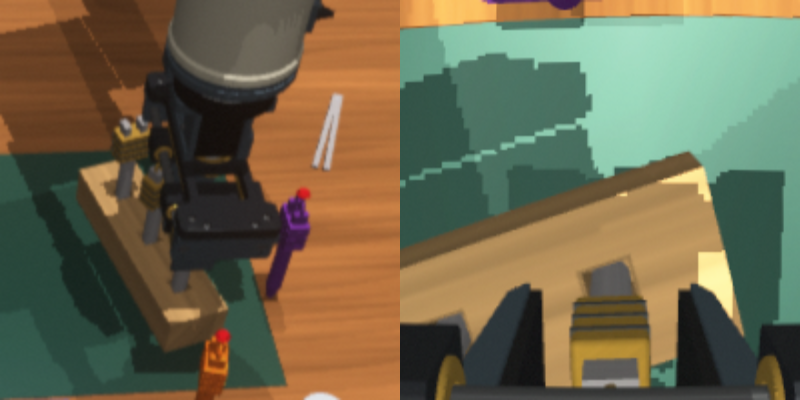

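The wrist view shows the collar centred between the fingers, and the scene view shows clear space around it. Gripping and lifting.

```bash
python3 - <<'E'
from h import *
import pickle
p=[.6222,.2247];A=R(88.7)
arm.grip(.01);print(arm.current_t(),arm.current_width(),arm.current_force(),arm.current_ee_pos())
arm.move_l([*p,.125],A,feed=.08);print(arm.current_width(),arm.current_force())
arm.move_l([*p,.215],A,feed=.15);print(arm.current_t(),arm.current_width(),arm.current_force(),arm.current_ee_pos())
c=arm.get_calibration("wrist")
for n in("scene","wrist","top"):cv2.imwrite(f"pics/{n}2.png",arm.snapshot(n)[:,:,::-1])
pickle.dump(c,open("pics/wrist2.pkl","wb"))
a=cv2.imread("pics/scene2.png")[60:310,330:530];b=cv2.imread("pics/wrist2.png")[120:320,210:430]
cv2.imwrite("pics/c2.png",np.hstack([cv2.resize(a,(400,500)),cv2.resize(b,(400,500))]))
E
```

```text
6.5 0.017867367119075186 [-0.0109 -0.4452  3.2145] [0.6221 0.2247 0.0852]
0.018149423242624595 [-0.3359 -0.2636 -2.3429]
7.9 0.018026777974322214 [-0.2922 -0.0694 -2.1862] [0.6216 0.2245 0.2138]
```

View pics/c2.png

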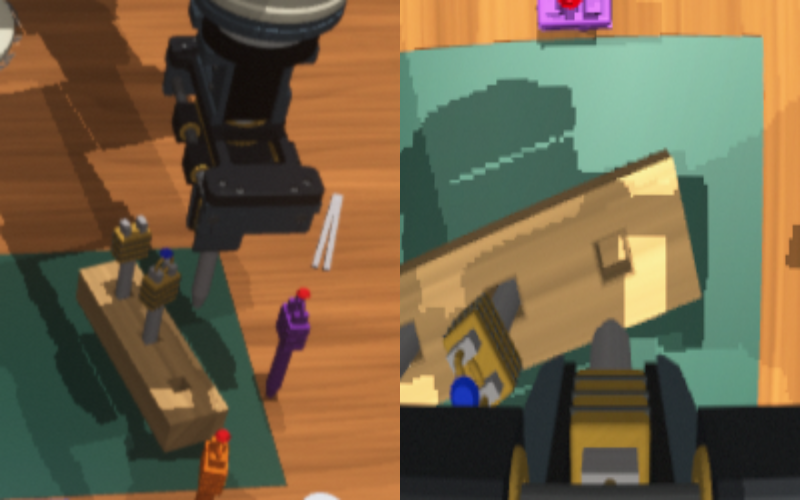

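```bash
python3 - <<'E'
from h import *
b=cv2.imread("pics/wrist2.png")[235:325,280:370];a=cv2.imread("pics/scene2.png")[170:220,410:460]
cv2.imwrite("pics/c3.png",np.hstack([cv2.resize(b,(500,500),interpolation=cv2.INTER_CUBIC),cv2.resize(a,(300,300),interpolation=cv2.INTER_CUBIC).repeat(1,0) if 0 else cv2.copyMakeBorder(cv2.resize(a,(300,300),interpolation=cv2.INTER_CUBIC),0,200,0,0,cv2.BORDER_CONSTANT)]))
E
```

```text
(no output)
```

View pics/c3.png

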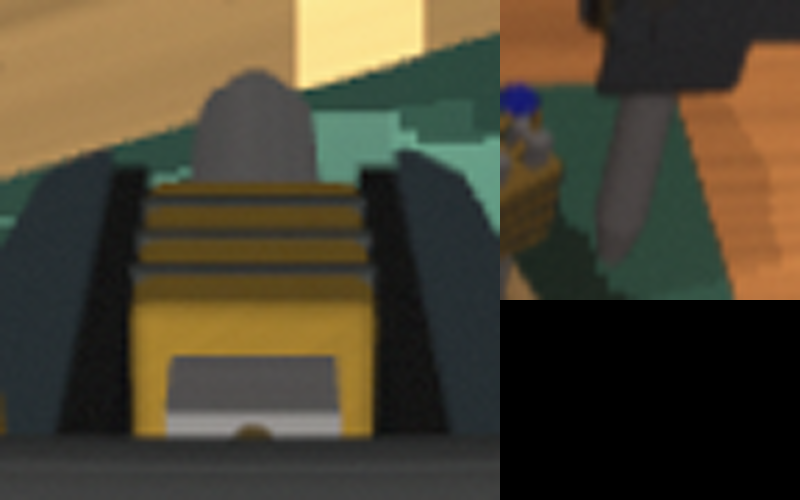

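```bash
python3 - <<'E'
from h import *
import pickle
c=pickle.load(open("pics/wrist2.pkl","rb"));t=np.array([.6216,.2245,.2138])
def f(u,v,dz):
    w=onz("wrist",(280+u*.18,235+v*.18),t[2]+dz,c);return R(88.7).T@(w-t)*1000
for n,u,v,dz in[("foot far",255,70,-.0752),("ctopL",133,300,.0328),("ctopR",373,300,.0328),("cbotL",150,187,.0028),("cbotR",360,187,.0028),("shoulder L",195,110,-.0592),("shoulder R",315,110,-.0592)]:print(n,f(u,v,dz))
print(arm.current_tool_rot())
E
```

```text
foot far [ 3.7005  0.28   75.2   ]
ctopL [ 16.073   -8.5233 -32.8   ]
ctopR [ 16.0869   8.7212 -32.8   ]
cbotL [14.5973 -8.7635 -2.8   ]
cbotR [14.61    9.2661 -2.8   ]
shoulder L [ 3.2512 -6.6935 59.2   ]
shoulder R [ 3.2607  7.2457 59.2   ]
[[ 0.0227  0.9997 -0.0021]
 [ 0.9997 -0.0227 -0.0005]
 [-0.0006 -0.0021 -1.    ]]
```

```bash
python3 - <<'E'
from h import *
import pickle
arm.move_l([.6222,.2247,.25],R(88.7),feed=.15)
A=R(21.7);arm.move_to([.564,-.1658,.20],A)
arm.move_l([.564,-.1658,.165],A,feed=.1);arm.sleep(.3)
print(arm.current_t(),arm.current_ee_pos(),arm.current_force(),arm.current_torque(),arm.current_width());print(arm.current_tool_rot())
c=arm.get_calibration("wrist")
for n in("scene","wrist","top"):cv2.imwrite(f"pics/{n}4.png",arm.snapshot(n)[:,:,::-1])
pickle.dump(c,open("pics/wrist4.pkl","wb"))
a=cv2.imread("pics/scene4.png")[170:260,150:240];b=cv2.imread("pics/wrist4.png")[210:300,280:370]
cv2.imwrite("pics/c4.png",np.hstack([cv2.resize(x,(400,400),interpolation=cv2.INTER_CUBIC) for x in(a,b)]))
E
```

```text
10.7083 [ 0.5642 -0.1659  0.1655] [-0.3949 -0.4548 -2.3182] [-0.0162  0.0579  0.023 ] 0.017858473228402096
[[ 0.9291  0.3698  0.0007]
 [ 0.3698 -0.9291 -0.0003]
 [ 0.0006  0.0005 -1.    ]]
```

View pics/c4.png

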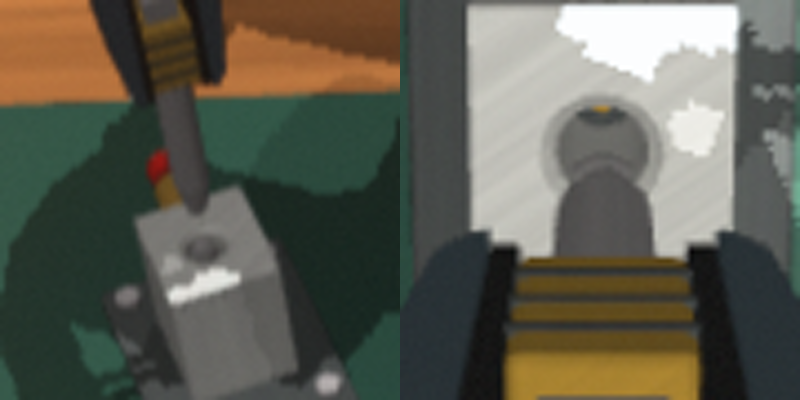

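View pics/top4.png

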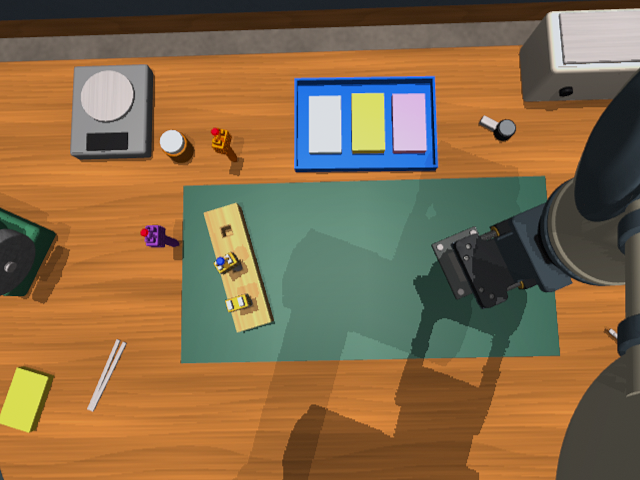

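```bash
python3 - <<'E'
from h import *
import pickle
c=pickle.load(open("pics/wrist4.pkl","rb"));t=np.array([.5642,-.1659,.1655])
def f(u,v,z):
    w=onz("wrist",(280+(u-400)*.225,210+v*.225),z,c);return R(21.7).T@(w-t)*1000,w
print("bore outer top/bot/left/right",*[f(u,v,.07)[0] for u,v in[(604,94),(604,210),(542,152),(664,152)]])
print("bore c",f(604,152,.07));print("foot",f(605,165,.1655-.0752))
print("sh",f(556,210,.1655-.0592)[0],f(652,210,.1655-.0592)[0])
E
```

```text
bore outer top/bot/left/right [10.76    0.6675 95.5   ] [-9.2471  0.6831 95.5   ] [ 0.8454 -9.6664 95.5   ] [ 0.8515 10.6839 95.5   ]
bore c (array([ 0.8488,  0.675 , 95.5   ]), array([ 0.5652, -0.1662,  0.07  ]))
foot (array([ 4.1081,  0.7896, 75.2   ]), array([ 0.5683, -0.1651,  0.0903]))
sh [ 1.6624 -6.3732 59.2   ] [ 1.6659  7.5898 59.2   ]
```

Foot and bore agree within about 0.3 mm in the wrist view. Next is a guarded descent.

```bash
cat >> h.py <<'E'
def st(z=None):
    f=arm.current_force();p=arm.current_ee_pos();return f,p
E
python3 - <<'E'
from h import *
A=R(21.7);x,y=.5641,-.1657
arm.move_l([x,y,.148],A,feed=.06);f,p=st();b=f[2];print(arm.current_t(),f,p)
z=.148
while z>.1155:
    z-=.0025;arm.move_l([x,y,z],A,feed=.03);f,p=st()
    print(f"{arm.current_t():.2f} z{z:.4f} depth {(.1452-p[2])*1e3:.1f}",f,p,np.round(arm.current_torque(),2))
    if f[2]-b>24 or np.hypot(f[0],f[1])>25:print("STOP");break
E
```

```text
11.2917 [ 0.2748  0.1654 -1.4615] [ 0.5638 -0.1656  0.1475]
11.54 z0.1455 depth -0.3 [-0.4449  0.1833 -2.4878] [ 0.5641 -0.1657  0.1455] [-0.02 -0.02  0.04]
11.79 z0.1430 depth 2.3 [-0.4608  0.0327 -2.5247] [ 0.564  -0.1657  0.1429] [-0.02  0.03  0.05]
12.04 z0.1405 depth 4.9 [-0.5651  0.5451 -2.1578] [ 0.564  -0.1656  0.1403] [-0.05 -0.03  0.02]
12.29 z0.1380 depth 7.4 [-1.0872  0.5363 -2.5368] [ 0.564  -0.1656  0.1378] [0.   0.01 0.  ]
12.54 z0.1355 depth 9.9 [-0.2667 -0.2091 -1.7404] [ 0.564  -0.1657  0.1353] [0.02 0.01 0.02]
12.79 z0.1330 depth 12.3 [ 1.2196  0.5198 -2.2912] [ 0.5641 -0.1657  0.1329] [ 0.03 -0.18 -0.01]
13.04 z0.1305 depth 14.7 [ 3.562   1.0186 -2.2891] [ 0.5644 -0.1657  0.1305] [ 0.27 -0.73  0.03]
13.29 z0.1280 depth 17.2 [ 4.3059  1.8083 -3.0543] [ 0.5645 -0.1657  0.128 ] [ 0.44 -1.28  0.01]
13.54 z0.1255 depth 19.8 [ 5.6705  0.9673 -2.63  ] [ 0.5643 -0.1658  0.1254] [ 0.11 -1.4   0.02]
13.79 z0.1230 depth 22.3 [ 4.3301  0.819  -1.8183] [ 0.5643 -0.1657  0.1229] [ 0.19 -1.38  0.02]
14.04 z0.1205 depth 24.8 [ 4.8819 -0.0561 -2.4526] [ 0.5642 -0.1658  0.1204] [ 0.17 -1.34 -0.04]
14.29 z0.1180 depth 27.4 [ 5.0312  0.6666 -3.3829] [ 0.5641 -0.1657  0.1178] [ 0.07 -1.29 -0.  ]
14.54 z0.1155 depth 30.1 [ 5.2255  0.2148 -6.5208] [ 0.564  -0.1657  0.1151] [-0.02 -1.37 -0.07]
```

```bash
python3 - <<'E'
from h import *
A=R(21.7);x,y=.5641,-.1657
z=.1155
while z>.084:
    z-=.001;arm.move_l([x,y,z],A,feed=.02);f,p=st()
    print(f"{arm.current_t():.2f} z{z:.4f} p {p[2]:.4f} depth {(.1452-p[2])*1e3:.1f}",f)
    if f[2]>10 or np.hypot(f[0],f[1])>25:print("STOP");break
E
```

```text
14.79 z0.1145 p 0.1143 depth 30.9 [ 5.6339 -0.0234 -2.372 ]
15.04 z0.1135 p 0.1134 depth 31.8 [ 4.2172  0.5034 -2.2933]
15.29 z0.1125 p 0.1124 depth 32.8 [ 4.4927  0.2864 -3.0778]
15.54 z0.1115 p 0.1113 depth 33.9 [ 5.1921  0.1421 -3.4267]
15.79 z0.1105 p 0.1104 depth 34.8 [ 3.8756  0.0717 -1.7676]
16.04 z0.1095 p 0.1094 depth 35.8 [ 3.7744 -0.836  -1.3631]
16.29 z0.1085 p 0.1084 depth 36.8 [ 4.6779 -0.4561 -0.9765]
16.54 z0.1075 p 0.1073 depth 37.9 [ 5.2527 -0.0341 -2.5126]
16.79 z0.1065 p 0.1063 depth 38.9 [ 4.476   0.4429 -3.7259]
17.04 z0.1055 p 0.1054 depth 39.8 [ 4.0098 -1.0207 -1.9229]
17.29 z0.1045 p 0.1044 depth 40.8 [ 4.8299  0.5864 -1.6923]
17.54 z0.1035 p 0.1034 depth 41.8 [ 3.9455 -0.503  -2.013 ]
17.79 z0.1025 p 0.1025 depth 42.7 [5.4281 0.061  0.2244]
18.04 z0.1015 p 0.1015 depth 43.7 [ 3.8528 -0.2022  0.1226]
18.29 z0.1005 p 0.1004 depth 44.8 [4.5181 0.8409 1.1437]
18.54 z0.0995 p 0.0996 depth 45.6 [3.3162 0.1957 4.1728]
18.79 z0.0985 p 0.0994 depth 45.8 [ 0.6378  0.7575 17.5177]
STOP
```

```bash
python3 - <<'E'
from h import *
A=R(21.7);x,y=.5641,-.1657
arm.sleep(.2);print(st())
z=.0985
for i in range(3):
    if st()[0][2]>21:break
    z-=.0003;arm.move_l([x,y,z],A,feed=.01);arm.sleep(.15);print(z,st(),arm.current_width())
a=arm.snapshot("scene")[170:260,150:240,::-1];b=arm.snapshot("wrist")[210:300,280:370,::-1]
cv2.imwrite("pics/c5.png",np.hstack([cv2.resize(q,(400,400),interpolation=cv2.INTER_CUBIC) for q in(a,b)]))
print(arm.current_t())
E
```

```text
(array([ 0.8508,  0.8475, 16.9903]), array([ 0.5643, -0.1658,  0.0994]))
0.09820000000000001 (array([-0.7672,  1.7757, 22.3846]), array([ 0.5644, -0.1658,  0.0993])) 0.01760906726588268
19.4917
```

View pics/c5.png

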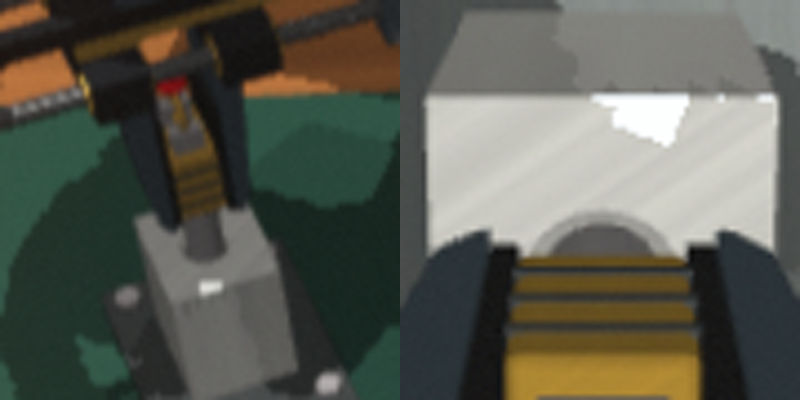

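Contact: the ejector's resistance starts at about 42 mm depth and the hard stop is at about 45.9 mm, with no slip in the fingers. Releasing.

```bash
python3 - <<'E'
from h import *
A=R(21.7);x,y=.5643,-.1658
arm.grip(.05);print(st(),arm.current_width())
arm.move_l([x,y,.125],A,feed=.06);print(st())
arm.move_l([x,y,.19],A,feed=.12);arm.sleep(.2);print(arm.current_t(),st())
import pickle
c=arm.get_calibration("wrist");w=arm.snapshot("wrist");pickle.dump(c,open("pics/wrist6.pkl","wb"))
cv2.imwrite("pics/wrist6.png",w[:,:,::-1]);s=arm.snapshot("scene");cv2.imwrite("pics/scene6.png",s[:,:,::-1])
a=s[165:265,140:240,::-1];b=w[180:280,275:375,::-1]
cv2.imwrite("pics/c6.png",np.hstack([cv2.resize(q,(400,400),interpolation=cv2.INTER_CUBIC) for q in(a,b)]))
E
```

```text
(array([ 0.0181, -0.2531,  1.1124]), array([ 0.564 , -0.1657,  0.0982])) 0.05032830112648823
(array([-0.2756, -0.7986,  0.079 ]), array([ 0.5643, -0.1658,  0.1252]))
21.6417 (array([-1.1168, -0.4694, -0.031 ]), array([ 0.5639, -0.1657,  0.1892]))
```

View pics/c6.png

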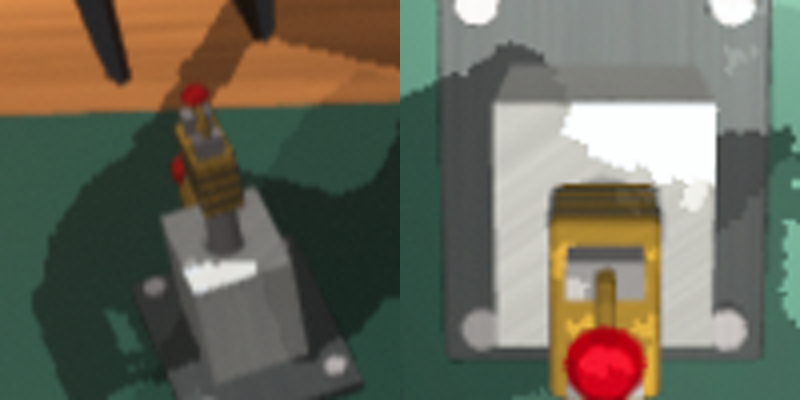

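```bash
python3 - <<'E'
from h import *
arm.move_to([.45,-.42,.3],R(21.7));arm.sleep(.2)
im={n:arm.snapshot(n)[:,:,::-1].copy() for n in("top","scene")}
for n in im:cv2.imwrite(f"pics/{n}7.png",im[n])
def red(n,img,roi):
    x0,y0,x1,y1=roi;h=cv2.cvtColor(img,cv2.COLOR_BGR2HSV);H,S,V=[h[:,:,i].astype(int) for i in range(3)]
    m=((H<6)|(H>174))&(S>180)&(V>100);mm=np.zeros_like(m);mm[y0:y1,x0:x1]=m[y0:y1,x0:x1];return [(a,c) for a,c,_,_ in blobs(mm,6)]
print(arm.current_t());print(red("top",im["top"],(440,220,520,310)));print(red("scene",im["scene"],(160,165,240,260)))
a=im["scene"][165:265,140:240];b=im["top"][210:310,430:530]
cv2.imwrite("pics/c7.png",np.hstack([cv2.resize(q,(400,400),interpolation=cv2.INTER_CUBIC) for q in(a,b)]))
E
```

```text
23.1917
[(np.int32(55), array([500.1091, 252.2545])), (np.int32(59), array([492.7288, 294.8475]))]
[(np.int32(29), array([188.1034, 188.1379])), (np.int32(15), array([184.0667, 206.6667]))]
```

View pics/c7.png

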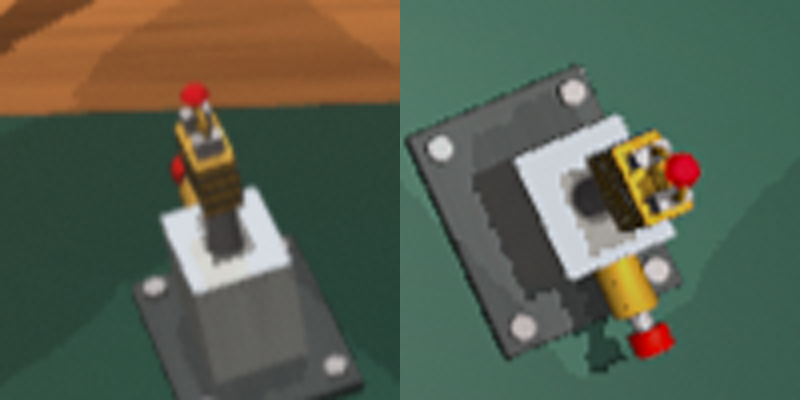

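View pics/scene7.png

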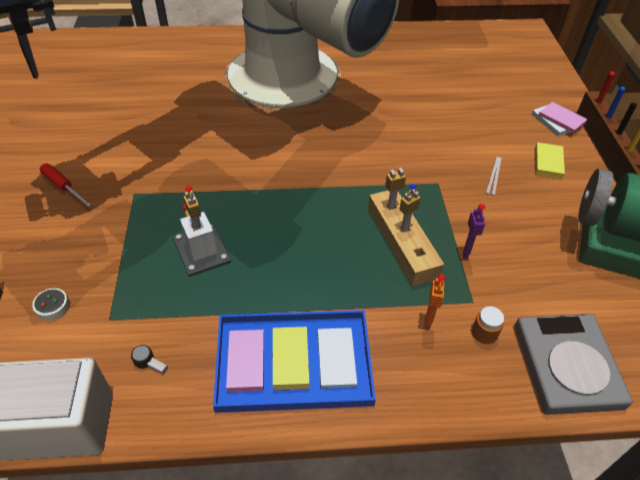

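```bash
python3 - <<'E'
from h import *
print(tri([ray("top",(500.11,252.25)),ray("scene",(188.1,188.14))]))
# collar angle from top crop, top face z~.132 (foot .0241)
q=[(660,130),(692,208),(645,228),(613,150)]
P=np.array([onz("top",(430+(u-400)/4,210+v/4),.132)[:2] for u,v in q]);print(P.mean(0))
e=P[1]-P[0]+P[2]-P[3];print(np.degrees(np.arctan2(e[1],e[0])),np.linalg.norm(e)/2)
c=[450,170]
E
```

```text
(array([ 0.5645, -0.1655,  0.1605]), [np.float64(0.0007781259385775556), np.float64(0.0007781259385774794)])
[ 0.564  -0.1657]
-161.43969624488835 0.028685267135956597
```

Upright and aligned, and the stone's height (0.1605) is consistent with seated (0.1595) within about 1 mm. To rule out any creep-back, I'll revisit the pressing pose with open fingers and compare the collar's position with the picture taken while pressed.

```bash
python3 - <<'E'
from h import *
A=R(21.7);x,y=.5643,-.1658
arm.move_to([x,y,.21],A);arm.move_l([x,y,.125],A,feed=.12);arm.move_l([x,y,.0993],A,feed=.06);arm.sleep(.25)
print(arm.current_t(),st())
w=arm.snapshot("wrist")[:,:,::-1].copy();cv2.imwrite("pics/wrist8.png",w)
b=cv2.resize(w[210:300,280:370],(400,400),interpolation=cv2.INTER_CUBIC)
o=cv2.imread("pics/c5.png")[:,400:]
cv2.imwrite("pics/c8.png",np.hstack([o,b]))
# vertical shift in collar column strip by phase correlation
g=lambda q:cv2.cvtColor(q[245:385,130:280],cv2.COLOR_BGR2GRAY).astype(np.float32)
print(cv2.phaseCorrelate(g(o),g(b),cv2.createHanningWindow((150,140),cv2.CV_32F)))
E
```

```text
26.0 (array([0.101 , 0.5778, 0.6451]), array([ 0.5645, -0.1658,  0.0996]))
((0.07751047976840653, -4.404723038219544), 0.2347110723566126)
```

View pics/c8.png

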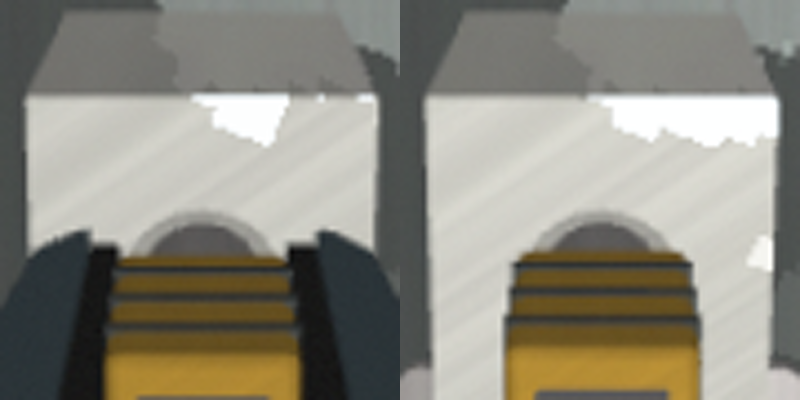

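```bash
python3 - <<'E'
from h import *
A=R(21.7);x,y=.5645,-.1658
arm.grip(.01);arm.sleep(.1);f,p=st();print(arm.current_t(),f,p,arm.current_width())
z=.0993
for i in range(12):
    z-=.0003;arm.move_l([x,y,z],A,feed=.01);arm.sleep(.1);f,p=st();print(f"{z:.4f}",f,p)
    if f[2]>15:break
E
```

```text
26.7417 [0.0279 0.6825 1.3994] [ 0.5643 -0.1658  0.0993] 0.017814895574307838
0.0990 [-2.5698  0.7403  7.845 ] [ 0.5644 -0.1658  0.0993]
0.0987 [-3.845   0.8709 11.049 ] [ 0.5644 -0.1658  0.0993]
0.0984 [-5.5129  1.2479 17.0046] [ 0.5644 -0.1658  0.0992]
```

Stiff at once, with about 0.1 mm of travel at 17 N, so the post was still home. One small further step to exceed the largest possible drag, then release again.

```bash
python3 - <<'E'
from h import *
A=R(21.7);x,y=.5644,-.1658
arm.move_l([x,y,.0981],A,feed=.01);arm.sleep(.15);print(st())
arm.grip(.05);arm.sleep(.1);print(st())
arm.move_l([x,y,.125],A,feed=.06);arm.move_l([x,y,.22],A,feed=.12)
arm.move_to([.45,-.42,.3],A);arm.sleep(.3)
im={n:arm.snapshot(n)[:,:,::-1].copy() for n in("top","scene")}
px={}
for n,(x0,y0,x1,y1) in {"top":(494,240,508,265),"scene":(160,165,240,199)}.items():
    h=cv2.cvtColor(im[n],cv2.COLOR_BGR2HSV);H,S,V=[h[:,:,i].astype(int) for i in range(3)]
    m=((H<6)|(H>174))&(S>180)&(V>100);mm=np.zeros_like(m);mm[y0:y1,x0:x1]=m[y0:y1,x0:x1]
    px[n]=max(blobs(mm,6),key=lambda q:q[0])[1]
print(px,tri([ray(n,px[n]) for n in px]),arm.current_t())
a=im["scene"][165:265,140:240];b=im["top"][210:310,430:530]
cv2.imwrite("pics/c9.png",np.hstack([cv2.resize(q,(400,400),interpolation=cv2.INTER_CUBIC) for q in(a,b)]))
cv2.imwrite("pics/top9.png",im["top"])
E
```

```text
(array([-5.3946,  2.2678, 18.9615]), array([ 0.5644, -0.1658,  0.0991]))
(array([ 0.9187, -0.6527,  0.0868]), array([ 0.5644, -0.1658,  0.0981]))
{'top': array([500.1091, 252.2545]), 'scene': array([188.1333, 188.2333])} (array([ 0.5645, -0.1655,  0.1603]), [np.float64(0.0007320280964144022), np.float64(0.0007320280964144173)]) 32.0083
```

View pics/c9.png

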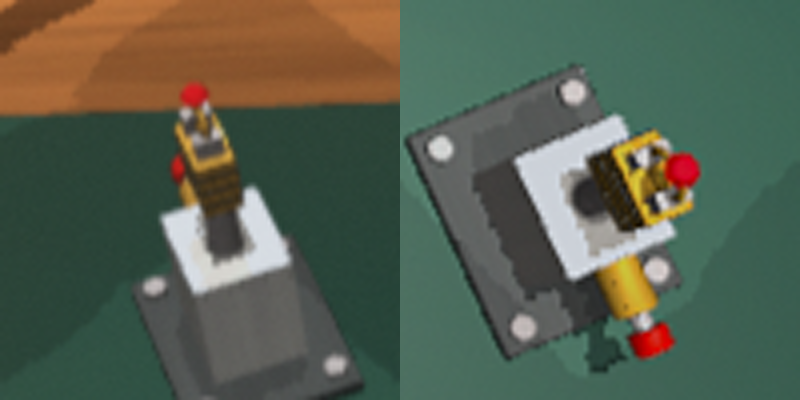

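View pics/top9.png

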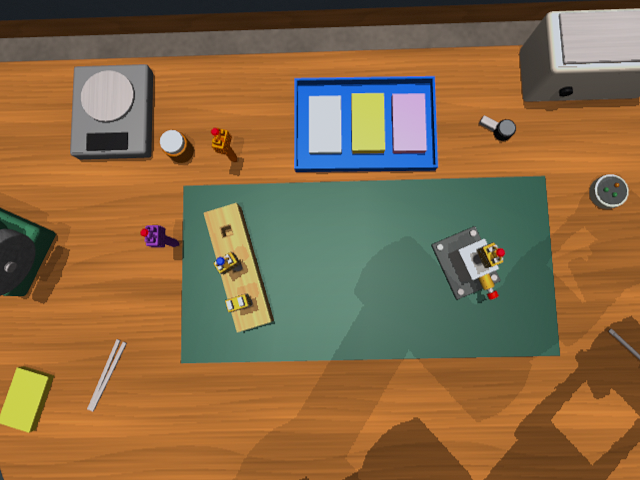

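The final views show the post upright in the holder with its collar along the plunger. The stone did not move after the second press, and blue (226,262) and bare (237,303) are still in place in the rack. The arm is clear, so I'm handing in.

```bash
python3 -c "
from rig import arm
arm.sign_off()"
```

```text
the job is handed in; nothing more can be done
```

The red-stone post is in the bench holder, pressed onto its stop and released. I handed the job in at about 32 s; no verdict came back.

- **Insertion:** I drew the post out of the rack and lowered it into the bore in small guarded steps. The ejector began to push back at about 42 mm below the mouth, and the hard stop came at about 45.9 mm. I pressed with about 24 N there, counting the post's weight, and the post did not slip in the fingers.
- **Seating check:** After the first release I regripped and pressed again. It was stiff at once, with about 0.2 mm of travel at 19 N, so it was still home. I then released it a second time.
- **Final position:** The stone is within about 0.5 mm of the bore axis, so the post is upright. The collar measured about 3° off the plunger's line. The blue and bare posts have not moved, and the arm is clear.
- **Disagreements:**
  - The stone's measured height was 0.8–1.0 mm above the seated value, which is within calibration error and did not change after the second press.
  - The collars in the rack lay across the row rather than along it as described, so I went by the images.
  - The plunger's drag hardly showed in the readings taken at rest. Seating is therefore judged from the stiff stop, not from a measured drag.

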